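# Set the back gauge of a bench shear with its two knobs

### The job

Set the yellow back-gauge fence of the bench shear to the green strip: turn its two red knobs alternately, a part of the way each time, until the fence lies right over the green strip (not the orange one) and square with it. Do not let the fence go more than 10 degrees out of square on the way or it will bind; move it only by the knobs, never touching the fence itself, and let go at the end.

Things in the scene. Friction and masses are not known exactly. Their poses are not given: they have to be found in the camera images.
- knob_left (a joint): Angle (rad) of the left red knob (+y side of the bed), 0 at the start, -2.5 to 2.5, growing clockwise from above. Each rad moves the fence's left end 30 mm (1.5 mm of play): clockwise away from the robot (+x of the bed), anticlockwise nearer. Takes about 0.1 N m; stays put. The green strip is 1.7 to 2.1 rad away on each knob, both the same way; one knob doing that alone skews the fence too much.
- knob_right (a joint): The same for the right red knob (-y side of the bed) and the fence's right end: also grows clockwise from above, clockwise sends its end away from the robot, 30 mm per rad. The knobs are independent; 1 rad of difference between them skews the fence by nearly 9 degrees.
- knob_left_grip (a point): On the left red knob's upright axis at the height to grip, 89 mm above the table. Grip from above across its upright wing: 50 mm long (along this point's x; white line on the +x half of its top), 16 mm thick, from 12 mm above to 28 mm below this point. Below it a flange of 52 mm diameter on a grey gear box. This frame turns with the knob; at 0 rad the wing lies along x of the bed.
- knob_right_grip (a point): The same for the right red knob, 330 mm from the left one.
- fence_left (a point): Left end of the yellow fence, on its top and its long centre line. The fence is a flat bar, 28 mm wide, 244 mm long, top 36 mm above the table; near each end it rests between two 8 mm posts of a carrier that its knob drives (post tops 42 mm above the table). This point lies midway between the left posts; its x axis points across the fence away from the robot, y along it to the left.
- fence_right (a point): The same between the right posts, 200 mm from the left point.
- green_strip: Green marking strip fixed on the bed under the fence's path, 20 mm wide (its x), 180 mm long (its y), 1.5 mm thick; origin at the centre of its underside. Its x is the bed's x, the fence's line of travel, pointing away from the robot. A like orange strip lies on the other side of the fence's starting place; either may be the nearer to the robot.
There are look-alikes about, which are no part of the job. Of the things shaped like the part that bears fence_left, the yellow one is meant.

How it is judged:
At the end, for the whole second after the job is handed in: Both ends of the fence lie over the green strip, each end's centre line within 12 mm of the strip's centre line along the bed, and both knobs are at rest (x of fence_left in the frame of green_strip between -0.012 and 0.012 m and x of fence_right in the frame of green_strip between -0.012 and 0.012 m and velocity of joint knob_left between -0.1 and 0.1 rad/s and velocity of joint knob_right between -0.1 and 0.1 rad/s); the robot touches nothing.
It fails at once if the fence is more than about 11 degrees out of square (angle between the x axis of fence_left and the x axis of green_strip, either way round above 0.192 rad).
It fails at once if the robot presses on the fence itself (contact force between any of the fingers, the arm and fence_c0 above 1 N or contact force between any of the fingers, the arm and fence_c1 above 1 N or contact force between any of the fingers, the arm and fence_c2 above 1 N).
It also fails if it takes over 64 s, if anything falls off the work surface, if the arm or the gripper's body presses on something with over 40 N, if the wrist force passes 120 N, or if a joint passes its speed limit or range.

### The arm

A 6-joint arm with a two-finger parallel gripper is mounted at the origin on the work surface. World frame = base frame: x ahead of the robot, y to its left, z up, the work surface at z = 0. Lengths are in m, angles in rad, forces in N, time in s.
With the tool pointing down it reaches from about 0.325 to 0.85 m from the base axis. Payload 4.4 kg.
Tool frame: the origin (TCP) lies on the centre line of the jaws, within the pads' length; the fingertips stand 25 mm ahead of it and the grasp point (between the pads) lies 6 mm ahead of it; z points along the fingers, y is the line along which they close (so a half turn about z gives the same grasp; the last joint's range is limited). The gripper opens to 94 mm and grips with 3 to 60 N. Pads are 16 mm wide; open, the fingers measure 119 mm over their backs; the gripper's body (75 mm by 177 mm) begins 78 mm behind the grasp point.
Start: joints at [-1.444, 0.207, 1.542, -0, 1.393, -0.15], TCP at [0.158, -0.553, 0.23] pointing down, gripper open.
Joint ranges: [-2.73, 2.73], [-0.86, 2.22], [0.23, 2.46], [-1.11, 4.25], [0.08, 2.63], [-2.82, 2.82]. Speed limits (rad/s): [2.79, 2.79, 3.14, 3.14, 3.14, 3.14].

### API

Orientations are given as a rotation vector (axis times angle).
In Python, from plant import * gives the robot as it stands. The module is installed in compiled form; this text tells all that it offers.
- The arm moves only by the tool apply_moves, never from a script. Its argument "series" is a list of rows, each a list of 5 numbers: the shift along the tool's x, y, z each as a share of 500 mm, from -1 to 1, then the turn about the tool's z as a share of pi rad, from -1 to 1, then the opening in per cent of the stroke, from 0 (shut) to 100 (fully open). A call has 1 to 5 rows; each row shifts and turns the commanded pose from where the row before left it, along the tool's axes as they then stand; what a row does not reach is not made up. A row lasts 1/12 s, in which the tool goes at most 41.7 mm and 7.16 degrees, less where a joint would pass 70% of its speed; a pose out of reach is approached as far as the arm can. A call with a number of a shift or a turn outside -1 to 1 is refused whole. A call with a gripper value outside its range is refused whole. The fingers move at their own pace and stop on an object; "squeeze" is the grip in N (left out, the last holds). Time passes only in rows, so rows that do not move let the fingers close. It gives the time, the measured TCP pose, the force, the opening and the grip force at its end, in the units of the state.
- read_state(): the state, without advancing time (a new reading comes with each control period).
- grab_frame(name): name is "side" or "top"; returns a dict with "image" (400x640x3 uint8, red, green, blue), "range_z" (400x640 float32, m along the optical axis (not along the pixel's ray), 0 where there is no reading), "fov_y" (degrees; the focal length in pixels is half the picture's height over the tangent of half this angle, whatever the lens; pixels are square), "cx", "cy" (the principal point, pixels), "cam_to_world" (4x4, takes a point from camera to world coordinates). Camera axes: x right, y down, z forward; pixel columns grow to the right and rows downward; lengths in m; the calibration is good to about 2 mm. A picture is of the moment at which its call begins.
- finish_job(): hands the job in; it is judged then, once.
The state is a dict: "t": time; "joint_pos": joint angles; "qvel": joint speeds; "joint_efforts": joint torques, N m; "ee_pos": TCP position; "tool_rot": TCP orientation; "contact_force": force on the tool from outside, world axes, zero at the start; "torque": the same for the moment, N m; "opening": finger opening in m; "grasp_force": force on a finger pad.
Only numpy, scipy, OpenCV 4.12 (cv2) and the standard library are available. Lean on these libraries where they do the work, as an engineer would, in place of code of your own. Each camera call takes 0.05 s, during which the arm holds its last target. There are 200 camera calls.

## Working session

There is one attempt and no reset: what is moved stays moved. The work goes in short steps, Python scripts to look and compute and a tool call to move; the robot and the scene stay as the last step left them, time stands still between calls to the robot, and variables do not carry over. Pictures are saved under pics/ and viewed, at most 10 in all, crops included, and the job is handed in when it is done.

Besides the shell and the picture viewer there is one more tool, called after ">>>" by a JSON object that holds its "name" and its "arguments", one argument or row to a line. apply_moves: Moves the arm, as the interface text tells. Shift numbers are shares of 500 mm and turn numbers shares of pi rad, none past 1 either way. Its arguments: {"type":"object","properties":{"series":{"type":"array","items":{"type":"array","items":{"type":"number"}}},"squeeze":{"type":"number"}},"required":["series"]}

```bash
mkdir -p pics; cat > h.py <<'E'
from plant import *
import numpy as np, cv2
def snap(n,f):
    d=grab_frame(n); cv2.imwrite(f"pics/{f}.png",d["image"][:,:,::-1]); return d
def cloud(d):
    h,w=d["range_z"].shape; f=h/2/np.tan(np.radians(d["fov_y"])/2)
    u,v=np.meshgrid(np.arange(w),np.arange(h)); z=d["range_z"]
    P=np.stack([(u-d["cx"])*z/f,(v-d["cy"])*z/f,z,np.ones_like(z)],-1)@np.array(d["cam_to_world"]).T
    return P[...,:3]
E
python3 - <<'E'
from h import *
for n in("top","side"):
    d=snap(n,n+"0"); print(n,d["fov_y"],np.round(d["cam_to_world"],3).tolist())
    np.savez(f"{n}0.npz",P=cloud(d),im=d["image"])
s=read_state();print(s)
E
```

```text
top 50.10378567157554 [[0.023, -0.998, 0.052, 0.39], [-1.0, -0.022, 0.015, -0.157], [-0.014, -0.052, -0.999, 1.135], [0.0, 0.0, 0.0, 1.0]]
side 52.972506957747704 [[-0.995, -0.058, 0.081, 0.383], [-0.098, 0.73, -0.676, 0.561], [-0.02, -0.681, -0.732, 0.808], [0.0, 0.0, 0.0, 1.0]]
{'t': 0.1, 'joint_pos': array([-1.44352164e+00,  2.07316373e-01,  1.54280019e+00, -1.13031695e-05,
        1.39346990e+00, -1.50502802e-01]), 'qvel': array([ 0.00028332, -0.00217208, -0.00306086, -0.0013264 , -0.00120381,
       -0.00018487]), 'joint_efforts': array([-7.52484157e-04, -3.71864641e+01, -2.82294238e+01,  6.99784840e-02,
        3.11490207e-02, -4.56756015e-05]), 'ee_pos': array([ 0.15757448, -0.55229432,  0.22942248]), 'tool_rot': array([-3.10936550e+00, -4.34657491e-01, -1.88886543e-05]), 'contact_force': array([ 0.33078471, -0.51242014,  0.30074523]), 'torque': array([ 0.00044985, -0.03043634,  0.00615847]), 'grasp_force': 0.0, 'opening': 0.09362057643784175}
```

View pics/top0.png

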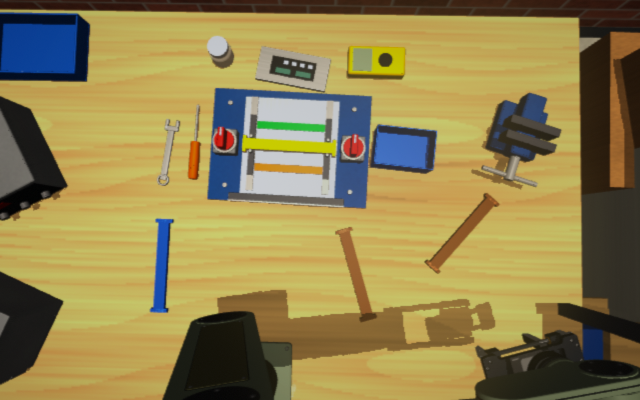

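View pics/side0.png

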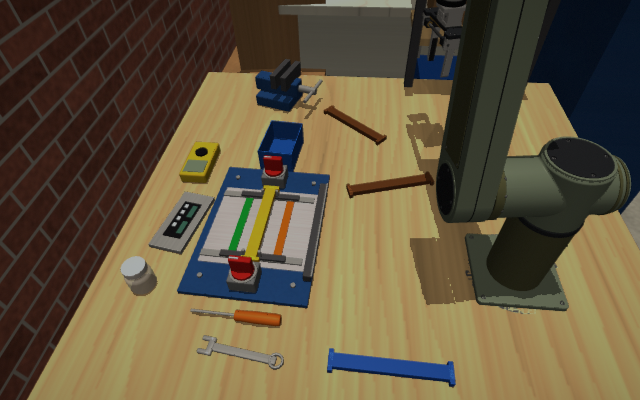

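The top view shows the bed around (290,147), with the green strip at (290,127) beyond the yellow fence at (290,145). Green is therefore on the away side and both knobs turn clockwise. The knobs are at (224,140) and (353,147).

```bash
cat >> h.py <<'E'
def segs(P,im):
    hsv=cv2.cvtColor(im,cv2.COLOR_RGB2HSV).astype(int); H,S,V=[hsv[...,i] for i in range(3)]
    x,y,z=[P[...,i] for i in range(3)]
    bed=(x>.38)&(x<.72)&(y>-.4)&(y<.2)&(S>150)&(V>60)
    red=((H<6)|(H>174))&(z>.085)
    return dict(fence=bed&(H>24)&(H<34)&(z>.022)&(z<.055),green=bed&(H>45)&(H<80)&(z<.05),orange=bed&(H>8)&(H<22)&(z>.004)&(z<.03),
      redL=bed&red&(y>-.1),redR=bed&red&(y<-.2))
def report(P,im):
    out={}
    for k,m in segs(P,im).items():
        m=cv2.erode(m.astype(np.uint8),np.ones((2,2))) if k in("fence","green") else m.astype(np.uint8)
        n,l,s,_=cv2.connectedComponentsWithStats(m)
        if n<2: print(k,"none");continue
        Q=P[l==1+s[1:,4].argmax()]
        (cx,cy),(w,h),a=cv2.minAreaRect((Q[:,:2]*1000).astype(np.float32))
        c=np.median(Q,0); ev,E=np.linalg.eigh(np.cov(Q[:,:2].T)); e=E[:,1]
        print(k,len(Q),"rectc",round(cx,1),round(cy,1),"size",round(w,1),round(h,1),"mean",np.round(Q.mean(0)*1000,1),"zmed",round(c[2]*1000,1),"axis deg",round(np.degrees(np.arctan2(e[1],e[0]))%180,2))
E
python3 - <<'E'
from h import *
for n in("top","side"):
    d=np.load(n+"0.npz"); print(n); report(d["P"],d["im"])
E
```

```text
top
fence 921 rectc 603.7 -77.6 size 240.1 39.3 mean [603.1 -76.4  35.7] zmed 35.7 axis deg 88.01
green 350 rectc 659.3 -80.1 size 175.4 15.4 mean [659.2 -79.5  13.9] zmed 13.9 axis deg 88.0
orange 455 rectc 547.5 -73.7 size 178.2 18.6 mean [547.6 -73.5  14. ] zmed 13.9 axis deg 87.67
redL 127 rectc 609.9 87.8 size 16.5 49.3 mean [606.4  86.7  98.8] zmed 99.7 axis deg 173.81
redR 108 rectc 597.1 -240.9 size 16.1 47.0 mean [ 594.  -240.3   99.9] zmed 100.3 axis deg 179.99
side
fence 677 rectc 606.3 -76.3 size 240.7 31.3 mean [606.3 -67.2  35.7] zmed 35.6 axis deg 88.34
green 284 rectc 661.5 -79.4 size 172.9 16.1 mean [661.6 -75.3  13.6] zmed 13.6 axis deg 87.72
orange 561 rectc 567.5 177.3 size 24.8 99.2 mean [565.6 180.2  21.4] zmed 22.9 axis deg 178.07
redL 182 rectc 613.9 89.0 size 16.4 48.6 mean [612.6  92.3  97. ] zmed 99.0 axis deg 178.65
redR 121 rectc 601.3 -239.0 size 48.9 18.9 mean [ 598.3 -236.2   95.7] zmed 97.1 axis deg 3.6
```

>>> {"name": "apply_moves", "arguments": {
  "series": [
    [0.068,-0.024,0,0,100],
    [0.068,-0.024,0,0,100],
    [0.068,-0.024,0,0,100],
    [0.068,-0.024,0,0,100],
    [0.068,-0.024,0,0,100]
  ],
  "squeeze": 25
}}

```text
t: 0.52
ee_pos: [0.3056, -0.4472, 0.2299]
tool_rot: [-3.11, -0.434, 0.0]
contact_force: [0.1, -0.1, -0.2]
opening: 0.0935
grasp_force: 0.0
```

>>> {"name": "apply_moves", "arguments": {
  "series": [
    [0.068,-0.024,0,0,100],
    [0.068,-0.024,0,0,100],
    [0.068,-0.024,0,0,100],
    [0.068,-0.024,0,0,100],
    [0.068,-0.024,0,0,100]
  ]
}}

```text
t: 0.93
ee_pos: [0.4527, -0.3427, 0.2299]
tool_rot: [-3.111, -0.435, 0.001]
contact_force: [0.2, -0.1, -0.3]
opening: 0.0944
grasp_force: 0.0
```

>>> {"name": "apply_moves", "arguments": {
  "series": [
    [0.068,-0.024,0,0,100],
    [0.068,-0.024,0,0,100],
    [0.068,-0.024,0,0,100],
    [0.068,-0.024,0,0,100],
    [0.068,-0.024,0,0,100]
  ]
}}

```text
t: 1.35
ee_pos: [0.5997, -0.2385, 0.2298]
tool_rot: [-3.111, -0.435, 0.002]
contact_force: [-0.2, -1.6, 0.0]
opening: 0.094
grasp_force: 0.0
```

>>> {"name": "apply_moves", "arguments": {
  "series": [
    [0,0,0,-0.036,100],
    [0,0,0,-0.036,100],
    [0,0,0,-0.036,100],
    [0,0,0,-0.036,100],
    [0,0,0,-0.036,100]
  ]
}}

```text
t: 1.77
ee_pos: [0.5985, -0.2395, 0.2295]
tool_rot: [-2.861, -1.294, 0.002]
contact_force: [-0.2, -0.0, 0.1]
opening: 0.0941
grasp_force: 0.0
```

>>> {"name": "apply_moves", "arguments": {
  "series": [
    [0,0,0,-0.036,100],
    [0,0,0,-0.036,100],
    [0,0,0,-0.036,100],
    [0,0,0,-0.036,100],
    [0,0,0,-0.036,100]
  ]
}}

```text
t: 2.18
ee_pos: [0.5984, -0.2398, 0.2296]
tool_rot: [-2.387, -2.04, 0.001]
contact_force: [-0.7, 0.2, 0.5]
opening: 0.0942
grasp_force: 0.0
```

>>> {"name": "apply_moves", "arguments": {
  "series": [
    [0,0,0,-0.036,100],
    [0,0,0,-0.036,100],
    [0,0,0,-0.036,100],
    [0,0,0,-0.036,100],
    [0,0,0,-0.036,100]
  ]
}}

```text
t: 2.6
ee_pos: [0.5984, -0.2398, 0.2296]
tool_rot: [-1.723, -2.625, 0.0]
contact_force: [0.8, -0.3, -0.1]
opening: 0.0938
grasp_force: 0.0
```

>>> {"name": "apply_moves", "arguments": {
  "series": [
    [0,0,0,-0.036,100],
    [0,0,0,-0.036,100],
    [0,0,0,-0.036,100],
    [0,0,0,-0.036,100],
    [0,0,0,-0.036,100]
  ]
}}

```text
t: 3.02
ee_pos: [0.5984, -0.2398, 0.2296]
tool_rot: [-0.922, -3.002, -0.0]
contact_force: [0.6, -0.4, 0.4]
opening: 0.094
grasp_force: 0.0
```

>>> {"name": "apply_moves", "arguments": {
  "series": [
    [0,0,0,-0.036,100],
    [0,0,0,-0.036,100],
    [0,0,0,-0.036,100],
    [0,0,0,-0.036,100],
    [0,0,0,-0.036,100]
  ]
}}

```text
t: 3.43
ee_pos: [0.5984, -0.2398, 0.2296]
tool_rot: [-0.048, -3.14, -0.001]
contact_force: [-0.1, -0.7, 1.4]
opening: 0.0937
grasp_force: 0.0
```

>>> {"name": "apply_moves", "arguments": {
  "series": [
    [0,0,0.054,0,100],
    [0,0,0.054,0,100],
    [0,0,0.054,0,100],
    [0,0,0.054,0,100],
    [0,0,0.053,0,100]
  ]
}}

```text
t: 3.85
ee_pos: [0.5982, -0.2396, 0.0941]
tool_rot: [-0.057, -3.14, -0.001]
contact_force: [-0.2, -0.4, -0.3]
opening: 0.0943
grasp_force: 0.0
```

>>> {"name": "apply_moves", "arguments": {
  "series": [
    [0,0,0,0,0],
    [0,0,0,0,0],
    [0,0,0,0,0],
    [0,0,0,0,0],
    [0,0,0,0,0]
  ]
}}

```text
t: 4.27
ee_pos: [0.6003, -0.2409, 0.0985]
tool_rot: [0.057, 3.137, -0.003]
contact_force: [-0.1, -0.5, -0.4]
opening: 0.0644
grasp_force: 0.0
```

>>> {"name": "apply_moves", "arguments": {
  "series": [
    [0,0,0,0,0],
    [0,0,0,0,0],
    [0,0,0,0,0],
    [0,0,0,0,0],
    [0,0,0,0,0]
  ]
}}

```text
t: 4.68
ee_pos: [0.5988, -0.24, 0.0961]
tool_rot: [0.057, 3.141, -0.0]
contact_force: [-0.1, -0.2, -0.6]
opening: 0.031
grasp_force: 0.0
```

>>> {"name": "apply_moves", "arguments": {
  "series": [
    [0,0,0,0,0],
    [0,0,0,0,0],
    [0,0,0,0,0],
    [0,0,0,0,0]
  ]
}}

```text
t: 5.02
ee_pos: [0.5986, -0.2417, 0.0959]
tool_rot: [0.058, 3.141, -0.004]
contact_force: [1.0, -5.2, -2.2]
opening: 0.0161
grasp_force: 25.0
```

>>> {"name": "apply_moves", "arguments": {
  "series": [
    [0,-0.004,0,0,0],
    [0,0,0,0.02,0],
    [0,0,0,0.03,0],
    [0,0,0,0.03,0],
    [0,0,0,0.03,0]
  ]
}}

```text
t: 5.43
ee_pos: [0.5989, -0.2409, 0.0959]
tool_rot: [-0.603, -3.083, -0.003]
contact_force: [0.6, 0.7, 0.0]
opening: 0.0161
grasp_force: 25.0
```

>>> {"name": "apply_moves", "arguments": {
  "series": [
    [0,0,0,0.03,0],
    [0,0,0,0.03,0],
    [0,0,0,0.02,0],
    [0,0,0,0,0],
    [0,0,0,0,0]
  ]
}}

```text
t: 5.85
ee_pos: [0.5992, -0.2402, 0.0959]
tool_rot: [-0.976, -2.986, -0.005]
contact_force: [1.7, 5.0, 0.9]
opening: 0.0161
grasp_force: 25.0
```

```bash
python3 - <<'E'
from h import *
for n in("top","side"):
    d=snap(n,n+"1"); print(n); report(cloud(d),d["image"])
E
```

```text
top
fence 585 rectc 606.1 -39.2 size 37.0 159.3 mean [609.5 -33.6  35.7] zmed 35.8 axis deg 93.61
green 290 rectc 659.4 -65.3 size 146.4 15.8 mean [659.8 -64.5  13.5] zmed 13.5 axis deg 88.19
orange 368 rectc 564.2 178.4 size 30.4 99.8 mean [562.8 174.3  21.8] zmed 22.6 axis deg 178.49
redL 127 rectc 610.1 88.2 size 16.5 48.8 mean [606.5  86.7  98.5] zmed 99.8 axis deg 173.76
redR 25 rectc 579.8 -226.0 size 13.6 15.6 mean [ 582.  -227.7  106.5] zmed 100.7 axis deg 19.03
side
fence 559 rectc 613.7 -52.0 size 31.2 192.3 mean [612.8 -43.5  35.7] zmed 35.7 axis deg 93.08
green 293 rectc 661.7 -79.0 size 171.1 15.9 mean [661.5 -74.9  13.9] zmed 13.9 axis deg 87.65
orange 566 rectc 567.2 177.1 size 25.0 98.9 mean [565.5 180.2  21.4] zmed 22.6 axis deg 178.01
redL 182 rectc 612.9 89.3 size 17.1 47.4 mean [612.2  92.2  96.7] zmed 99.0 axis deg 178.39
redR 54 rectc 590.7 -233.5 size 14.2 26.5 mean [ 588.8 -229.2   96.7] zmed 98.7 axis deg 128.74
```

View pics/side1.png

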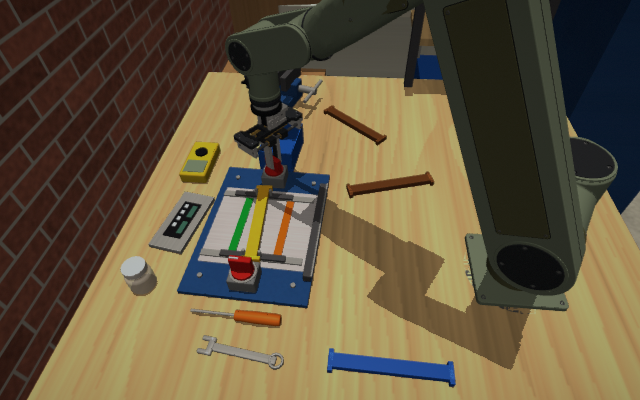

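The right end of the fence at (263,190) moved toward green, and the skew is about 5.3°. Next is the left knob.

>>> {"name": "apply_moves", "arguments": {
  "series": [
    [0,0,0,0,50],
    [0,0,0,0,50],
    [0,0,0,0,50],
    [0,0,0,0,50],
    [0,0,0,0,50]
  ]
}}

```text
t: 6.37
ee_pos: [0.5985, -0.2425, 0.096]
tool_rot: [-0.978, -2.985, 0.001]
contact_force: [0.4, 0.2, 0.2]
opening: 0.045
grasp_force: 0.0
```

>>> {"name": "apply_moves", "arguments": {
  "series": [
    [0,0,-0.06,0,50],
    [0,0,-0.06,0,50],
    [0,0,0,-0.03,50],
    [0,0,0,-0.035,50],
    [0,0,0,-0.035,50]
  ]
}}

```text
t: 6.78
ee_pos: [0.5991, -0.2426, 0.1572]
tool_rot: [0.491, 3.101, -0.002]
contact_force: [-0.7, -0.1, -0.1]
opening: 0.0471
grasp_force: 0.0
```

>>> {"name": "apply_moves", "arguments": {
  "series": [
    [0,0,0,-0.035,50],
    [0,0,0,-0.035,50],
    [0,0,0,-0.02,50],
    [-0.003,0.06,0,0,50],
    [0,0.075,0,0,50]
  ]
}}

```text
t: 7.2
ee_pos: [0.6028, -0.1769, 0.1561]
tool_rot: [0.064, 3.14, -0.002]
contact_force: [0.5, 0.7, 0.7]
opening: 0.0471
grasp_force: 0.0
```

>>> {"name": "apply_moves", "arguments": {
  "series": [
    [0,0.075,0,0,50],
    [0,0.075,0,0,50],
    [0,0.075,0,0,50],
    [0,0.075,0,0,50],
    [0,0.075,0,0,50]
  ]
}}

```text
t: 7.62
ee_pos: [0.6093, 0.0142, 0.1561]
tool_rot: [0.058, 3.141, -0.001]
contact_force: [-0.1, 0.0, 0.1]
opening: 0.0469
grasp_force: 0.0
```

>>> {"name": "apply_moves", "arguments": {
  "series": [
    [0,0.075,0,0,50],
    [0,0.075,0,0,50],
    [0,0,0,0,50],
    [0,0,0,0,50]
  ]
}}

```text
t: 7.95
ee_pos: [0.612, 0.0895, 0.156]
tool_rot: [0.051, 3.141, -0.001]
contact_force: [0.9, -1.0, -0.6]
opening: 0.047
grasp_force: 0.0
```

>>> {"name": "apply_moves", "arguments": {
  "series": [
    [0,-0.002,0.06,0,50],
    [0,0,0.06,0,50],
    [0,0,0,0,0],
    [0,0,0,0,0],
    [0,0,0,0,0]
  ]
}}

```text
t: 8.37
ee_pos: [0.613, 0.0854, 0.0971]
tool_rot: [0.059, 3.14, -0.0]
contact_force: [0.8, 1.2, 0.3]
opening: 0.0305
grasp_force: 0.0
```

>>> {"name": "apply_moves", "arguments": {
  "series": [
    [0,0,0,0,0],
    [0,0,0,0,0],
    [0,0,0,0,0],
    [0,0,0,0,0]
  ]
}}

```text
t: 8.7
ee_pos: [0.614, 0.0877, 0.0983]
tool_rot: [0.057, 3.136, 0.003]
contact_force: [-0.1, 4.6, 5.4]
opening: 0.0157
grasp_force: 25.0
```

>>> {"name": "apply_moves", "arguments": {
  "series": [
    [0,0,0,0.022,0],
    [0,0,0,0.032,0],
    [0,0,0,0.032,0],
    [0,0,0,0.032,0],
    [0,0,0,0.032,0]
  ]
}}

```text
t: 9.12
ee_pos: [0.614, 0.0877, 0.0983]
tool_rot: [0.794, 3.035, 0.004]
contact_force: [0.5, 4.1, 4.9]
opening: 0.0159
grasp_force: 25.0
```

>>> {"name": "apply_moves", "arguments": {
  "series": [
    [0,0,0,0.032,0],
    [0,0,0,0.032,0],
    [0,0,0,0.032,0],
    [0,0,0,0.032,0],
    [0,0,0,0.032,0]
  ]
}}

```text
t: 9.53
ee_pos: [0.614, 0.0877, 0.0983]
tool_rot: [1.524, 2.743, 0.005]
contact_force: [-0.3, 3.5, 5.5]
opening: 0.0159
grasp_force: 25.0
```

>>> {"name": "apply_moves", "arguments": {
  "series": [
    [0,0,0,0.032,0],
    [0,0,0,0.032,0],
    [0,0,0,0.008,0],
    [0,0,0,0,0],
    [0,0,0,0,0]
  ]
}}

```text
t: 9.95
ee_pos: [0.614, 0.0877, 0.0983]
tool_rot: [1.819, 2.558, 0.006]
contact_force: [0.8, 3.5, 5.6]
opening: 0.0158
grasp_force: 25.0
```

```bash
python3 - <<'E'
from h import *
for n in("top","side"):
    d=snap(n,n+"2"); print(n); report(cloud(d),d["image"])
E
```

```text
top
fence 907 rectc 630.4 -78.8 size 240.2 38.3 mean [629.9 -78.5  35.6] zmed 35.7 axis deg 82.87
green 310 rectc 658.4 -79.9 size 175.8 16.6 mean [659.6 -88.1  13.6] zmed 13.6 axis deg 86.87
orange 441 rectc 547.5 -74.9 size 175.9 18.2 mean [547.5 -75.2  14.1] zmed 13.8 axis deg 87.77
redL 2 rectc 620.7 65.8 size 2.9 0.0 mean [620.7  65.8  93.2] zmed 93.2 axis deg 5.05
redR 106 rectc 597.8 -240.7 size 15.9 47.8 mean [ 594.9 -238.6  100.2] zmed 100.5 axis deg 143.21
side
fence 228 rectc 619.5 -147.3 size 96.7 38.0 mean [ 623.7 -150.5   35.7] zmed 35.6 axis deg 80.81
green 26 rectc 654.8 -152.1 size 10.6 27.0 mean [ 655.4 -153.6   13.9] zmed 14.0 axis deg 101.07
orange 568 rectc 567.4 177.0 size 26.1 99.3 mean [565.2 180.1  21.4] zmed 22.7 axis deg 178.32
redL 123 rectc 613.0 90.4 size 14.1 47.2 mean [610.9  97.4  98.9] zmed 100.4 axis deg 110.5
redR none
```

>>> {"name": "apply_moves", "arguments": {
  "series": [
    [0,0,0,0,50],
    [0,0,0,0,50],
    [0,0,0,0,50],
    [0,0,0,0,50],
    [0,0,0,0,50]
  ]
}}

```text
t: 10.47
ee_pos: [0.6117, 0.0864, 0.0955]
tool_rot: [-1.821, -2.559, 0.002]
contact_force: [0.7, 0.2, 0.8]
opening: 0.0452
grasp_force: 0.0
```

>>> {"name": "apply_moves", "arguments": {
  "series": [
    [0,0,-0.06,0,50],
    [0,0,-0.06,0,50],
    [0,0,0,-0.031,50],
    [0,0,0,-0.035,50],
    [0,0,0,-0.035,50]
  ]
}}

```text
t: 10.88
ee_pos: [0.6125, 0.0865, 0.1567]
tool_rot: [1.386, 2.818, 0.0]
contact_force: [0.3, -0.2, 0.0]
opening: 0.0471
grasp_force: 0.0
```

>>> {"name": "apply_moves", "arguments": {
  "series": [
    [0,0,0,-0.035,50],
    [0,0,0,-0.035,50],
    [0,0,0,-0.02,50],
    [-0.041,-0.061,0,0,50],
    [-0.041,-0.061,0,0,50]
  ]
}}

```text
t: 11.3
ee_pos: [0.6086, 0.0141, 0.1556]
tool_rot: [-0.976, -2.986, 0.0]
contact_force: [0.2, -0.8, 0.4]
opening: 0.0469
grasp_force: 0.0
```

>>> {"name": "apply_moves", "arguments": {
  "series": [
    [-0.041,-0.061,0,0,50],
    [-0.041,-0.061,0,0,50],
    [-0.041,-0.061,0,0,50],
    [-0.041,-0.06,0,0,50],
    [-0.041,-0.06,0,0,50]
  ]
}}

```text
t: 11.72
ee_pos: [0.6006, -0.1713, 0.1557]
tool_rot: [-0.983, -2.983, 0.0]
contact_force: [-0.1, -0.0, -0.1]
opening: 0.0465
grasp_force: 0.0
```

>>> {"name": "apply_moves", "arguments": {
  "series": [
    [-0.041,-0.06,0,0,50],
    [-0.041,-0.06,0,0,50],
    [0,0,0,0,50],
    [0,0,0,0,50]
  ]
}}

```text
t: 12.05
ee_pos: [0.5979, -0.2444, 0.1555]
tool_rot: [-0.989, -2.981, -0.0]
contact_force: [0.3, 0.5, 0.3]
opening: 0.047
grasp_force: 0.0
```

>>> {"name": "apply_moves", "arguments": {
  "series": [
    [0.003,0.007,0.06,0,50],
    [0,0,0.06,0,50],
    [0,0,0,0,0],
    [0,0,0,0,0],
    [0,0,0,0,0]
  ]
}}

```text
t: 12.47
ee_pos: [0.6001, -0.2377, 0.097]
tool_rot: [0.981, 2.984, -0.0]
contact_force: [-0.4, 0.3, 0.1]
opening: 0.0302
grasp_force: 0.0
```

>>> {"name": "apply_moves", "arguments": {
  "series": [
    [0,0,0,0,0],
    [0,0,0,0,0],
    [0,0,0,0,0],
    [0,0,0,0,0]
  ]
}}

```text
t: 12.8
ee_pos: [0.5999, -0.2403, 0.0984]
tool_rot: [0.982, 2.981, -0.005]
contact_force: [-3.4, -3.2, 4.8]
opening: 0.0158
grasp_force: 25.0
```

Turn the right knob by 0.404 of pi (about 1.27 rad).

>>> {"name": "apply_moves", "arguments": {
  "series": [
    [0,0,0,0.022,0],
    [0,0,0,0.032,0],
    [0,0,0,0.032,0],
    [0,0,0,0.032,0],
    [0,0,0,0.032,0]
  ]
}}

```text
t: 13.22
ee_pos: [0.6007, -0.2397, 0.0985]
tool_rot: [1.657, 2.664, -0.001]
contact_force: [-0.6, -1.9, 3.8]
opening: 0.0161
grasp_force: 25.0
```

>>> {"name": "apply_moves", "arguments": {
  "series": [
    [0,0,0,0.032,0],
    [0,0,0,0.032,0],
    [0,0,0,0.032,0],
    [0,0,0,0.032,0],
    [0,0,0,0.032,0]
  ]
}}

```text
t: 13.63
ee_pos: [0.6018, -0.2394, 0.0985]
tool_rot: [2.266, 2.168, 0.004]
contact_force: [2.0, -2.1, 0.8]
opening: 0.0159
grasp_force: 25.0
```

>>> {"name": "apply_moves", "arguments": {
  "series": [
    [0,0,0,0.032,0],
    [0,0,0,0.032,0],
    [0,0,0,0.03,0],
    [0,0,0,0,0],
    [0,0,0,0,0]
  ]
}}

```text
t: 14.05
ee_pos: [0.6024, -0.2396, 0.0985]
tool_rot: [2.553, 1.819, 0.006]
contact_force: [5.5, -2.7, 1.7]
opening: 0.0158
grasp_force: 25.0
```

```bash
python3 - <<'E'
from h import *
for n in("top","side"):
    d=snap(n,n+"3"); print(n); report(cloud(d),d["image"])
E
```

```text
top
fence 649 rectc 650.8 -49.7 size 37.0 179.8 mean [646.7 -45.   35.6] zmed 35.7 axis deg 93.92
green 8 rectc 667.1 -2.2 size 16.3 3.5 mean [667.4  -1.8  13.2] zmed 13.3 axis deg 89.03
orange 368 rectc 564.1 176.3 size 26.7 99.4 mean [563.  174.2  21.8] zmed 22.4 axis deg 178.52
redL 118 rectc 611.1 86.8 size 16.8 46.4 mean [608.9  87.9  99. ] zmed 99.9 axis deg 108.4
redR none
side
fence 627 rectc 654.9 -75.9 size 32.1 240.8 mean [652.5 -69.4  35.6] zmed 35.6 axis deg 93.24
green 2 rectc 670.7 -4.5 size 0.7 0.0 mean [670.7  -4.5  14.4] zmed 14.4 axis deg 21.49
orange 565 rectc 567.1 177.1 size 26.3 99.1 mean [565.6 180.2  21.3] zmed 22.6 axis deg 177.97
redL 136 rectc 612.9 90.0 size 15.1 47.9 mean [610.7  96.5  98.6] zmed 100.1 axis deg 105.64
redR 53 rectc 603.4 -231.1 size 31.7 16.1 mean [ 606.4 -225.4   97.6] zmed 99.3 axis deg 79.36
```

>>> {"name": "apply_moves", "arguments": {
  "series": [
    [0,0,0,0,50],
    [0,0,0,0,50],
    [0,0,0,0,50],
    [0,0,0,0,50],
    [0,0,0,0,50]
  ]
}}

```text
t: 14.57
ee_pos: [0.5988, -0.2379, 0.0953]
tool_rot: [-2.559, -1.82, 0.001]
contact_force: [-1.2, -0.6, 0.3]
opening: 0.0451
grasp_force: 0.0
```

>>> {"name": "apply_moves", "arguments": {
  "series": [
    [0,0,-0.06,0,50],
    [0,0,-0.06,0,50],
    [0,0,0,-0.036,50],
    [0,0,0,-0.036,50],
    [0,0,0,-0.036,50]
  ]
}}

```text
t: 14.98
ee_pos: [0.5997, -0.2384, 0.1568]
tool_rot: [2.209, 2.232, 0.001]
contact_force: [0.1, -0.4, 0.1]
opening: 0.0468
grasp_force: 0.0
```

>>> {"name": "apply_moves", "arguments": {
  "series": [
    [0,0,0,-0.036,50],
    [0,0,0,-0.036,50],
    [0,0,0,-0.032,50],
    [0.068,0.027,0,0,50],
    [0.068,0.027,0,0,50]
  ]
}}

```text
t: 15.4
ee_pos: [0.6024, -0.1662, 0.1556]
tool_rot: [-1.829, -2.554, 0.0]
contact_force: [-0.0, -0.5, -0.5]
opening: 0.0465
grasp_force: 0.0
```

>>> {"name": "apply_moves", "arguments": {
  "series": [
    [0.068,0.027,0,0,50],
    [0.068,0.027,0,0,50],
    [0.068,0.027,0,0,50],
    [0.068,0.026,0,0,50],
    [0.068,0.026,0,0,50]
  ]
}}

```text
t: 15.82
ee_pos: [0.6099, 0.0189, 0.1557]
tool_rot: [-1.824, -2.557, 0.001]
contact_force: [1.0, -0.2, -0.0]
opening: 0.0472
grasp_force: 0.0
```

>>> {"name": "apply_moves", "arguments": {
  "series": [
    [0.068,0.026,0,0,50],
    [0.068,0.026,0,0,50],
    [0,0,0,0,50],
    [0,0,0,0,50]
  ]
}}

```text
t: 16.15
ee_pos: [0.6123, 0.0918, 0.1556]
tool_rot: [-1.819, -2.561, 0.001]
contact_force: [0.0, 1.1, -0.7]
opening: 0.047
grasp_force: 0.0
```

>>> {"name": "apply_moves", "arguments": {
  "series": [
    [-0.006,-0.003,0.06,0,50],
    [0,0,0.06,0,50],
    [0,0,0,0,0],
    [0,0,0,0,0],
    [0,0,0,0,0]
  ]
}}

```text
t: 16.57
ee_pos: [0.6132, 0.0854, 0.0969]
tool_rot: [1.826, 2.555, 0.001]
contact_force: [-0.4, -0.3, 0.4]
opening: 0.0305
grasp_force: 0.0
```

>>> {"name": "apply_moves", "arguments": {
  "series": [
    [0,0,0,0,0],
    [0,0,0,0,0],
    [0,0,0,0,0],
    [0,0,0,0,0]
  ]
}}

```text
t: 16.9
ee_pos: [0.6145, 0.0863, 0.0982]
tool_rot: [1.822, 2.554, 0.004]
contact_force: [1.9, -1.1, 4.7]
opening: 0.0159
grasp_force: 25.0
```

>>> {"name": "apply_moves", "arguments": {
  "series": [
    [0,0,0,0.023,0],
    [0,0,0,0.032,0],
    [0,0,0,0.032,0],
    [0,0,0,0.032,0],
    [0,0,0,0.032,0]
  ]
}}

```text
t: 17.32
ee_pos: [0.6138, 0.0862, 0.0982]
tool_rot: [2.377, 2.05, 0.003]
contact_force: [-0.0, -1.7, 5.6]
opening: 0.0162
grasp_force: 25.0
```

>>> {"name": "apply_moves", "arguments": {
  "series": [
    [0,0,0,0.032,0],
    [0,0,0,0.03,0],
    [0,0,0,0,0],
    [0,0,0,0,0]
  ]
}}

```text
t: 17.65
ee_pos: [0.6135, 0.0863, 0.0982]
tool_rot: [2.562, 1.815, 0.003]
contact_force: [-0.9, -1.6, 6.9]
opening: 0.0156
grasp_force: 25.0
```

>>> {"name": "apply_moves", "arguments": {
  "series": [
    [0,0,0,0,50],
    [0,0,0,0,50],
    [0,0,0,0,50],
    [0,0,0,0,50],
    [0,0,0,0,50]
  ]
}}

```text
t: 18.07
ee_pos: [0.6122, 0.0866, 0.0956]
tool_rot: [-2.563, -1.816, 0.001]
contact_force: [0.2, 0.3, 0.5]
opening: 0.0451
grasp_force: 0.0
```

>>> {"name": "apply_moves", "arguments": {
  "series": [
    [0,0,-0.06,0,50],
    [0,0,-0.07,0,50],
    [0,0,-0.07,0,50],
    [0,0,0,0,50],
    [0,0,0,0,50]
  ]
}}

```text
t: 18.48
ee_pos: [0.6145, 0.0866, 0.1992]
tool_rot: [2.56, 1.814, 0.008]
contact_force: [-0.5, 0.1, -0.4]
opening: 0.047
grasp_force: 0.0
```

```bash
python3 - <<'E'
from h import *
for n in("top","side"):
    d=snap(n,n+"4"); print(n); report(cloud(d),d["image"])
E
```

```text
top
fence 919 rectc 659.0 -79.9 size 239.6 37.6 mean [658.9 -80.6  35.6] zmed 35.7 axis deg 87.79
green none
orange 440 rectc 547.6 -75.1 size 175.4 18.4 mean [547.5 -75.1  14. ] zmed 14.1 axis deg 87.77
redL 121 rectc 609.9 86.9 size 48.1 16.0 mean [609.2  87.7  99. ] zmed 99.7 axis deg 69.11
redR 93 rectc 598.6 -241.9 size 46.5 15.8 mean [ 599.  -238.2   99.9] zmed 100.0 axis deg 69.41
side
fence 309 rectc 662.2 -5.6 size 97.4 37.0 mean [666.    1.1  35.7] zmed 35.7 axis deg 90.06
green none
orange 569 rectc 567.3 176.6 size 26.0 99.4 mean [565.2 180.1  21.2] zmed 22.6 axis deg 178.22
redL 128 rectc 613.6 90.2 size 47.1 15.4 mean [615.   96.2  99. ] zmed 99.9 axis deg 68.27
redR 79 rectc 601.9 -239.7 size 48.6 15.6 mean [ 602.7 -232.5   98. ] zmed 99.4 axis deg 66.26
```

View pics/top4.png

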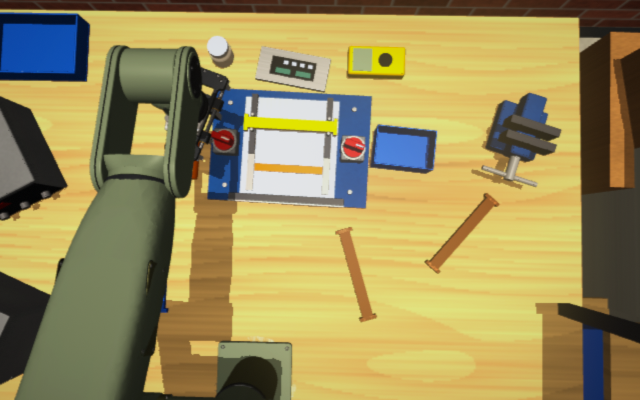

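The fence at (290,125) fully covers the green strip. Its centre is at 659.0 mm against 659.3 mm for the strip, and it sits at 87.8° against 88.0°. The gripper is clear, so I am handing in.

```bash
python3 -c "
from plant import *
print(finish_job())"
```

```text
the job is handed in; nothing more can be done
None
```

The yellow fence lies over the green strip and square with it (within about 0.3 mm and 0.3° by the top camera); both knobs are released, the gripper is clear and the job is handed in, though the hand-in returned no verdict.

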